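# Stand a drawer panel on end in the gluing jig

## Task

Get the flat wooden panel ready for gluing: first prop it, bottom end on the lip, on the blue sloping cradle and let go of it. Then take it again across its thickness, stand it upright on its short end in the plywood jig, flat against the middle of the aluminium fence, let go, and slide the red stop up against it so that it is held between stop and fence. Leave the other things on the bench where they are.

Things in the scene. Friction and masses are not known exactly. Their poses are not given: they have to be found in the camera images.
- panel: Pale wooden panel, 56 (own x) x 116 (own y, length) x 18 mm (own z, thickness), 0.12 kg (varies by a quarter); dark groove lines near both ends of one face. Both ends and both faces are alike for the job. Origin at its centre. It starts lying flat on the bench.
- cradle: Blue cradle fixed to the bench; origin at bench height; base x +-32, y -68 to +52, 10 mm thick. A sloping face 40 mm wide (x), 72 mm long, rises towards its +y at 50 degrees from horizontal; at its foot (corner y = -45, z = 24 mm) a lip at right angles stands 14 mm out. The panel rests face on the slope, short end on the lip, length up the slope; its upper 44 mm stand free.
- cradle_seat (a point): Where the panel's centre lies when it rests properly in the cradle: 58 mm up the slope from the lip, 9 mm off the face, in the middle of the cradle's width (y = -14.6, z = 74.2 mm in the cradle's frame).
- jig: Plywood jig fixed to the bench; origin at bench height; base x +-43, y -110 to +100, 12 mm thick. An aluminium fence 80 mm wide (x) at its +y side: its upright face looks to the jig's -y, lies at y = +60 mm and reaches from 12 to 70 mm above the bench. The red stop slides along y on the -y side, 56 to 70 mm from the fence at the start.
- fence_foot (a point): Middle of the line where the fence's face meets the top of the jig's base (x = 0, y = 60, z = 12 mm in the jig's frame). The standing panel's centre comes 9 mm to the jig's -y side of it and 58 mm above it.
- stop (a joint): Slide of the red stop along the jig's +y, in m: at 0 its face is 70 mm from the fence, at 0.052 it just touches a panel of 18 mm standing flat against the fence; range 0 to 0.060. It stays where it is left (about 2 N of friction). The stop's face is 50 mm wide and reaches 47 mm above the bench.
- stop_knob (a point): Middle of the gripping height of the upright black knob on the rear of the stop: cylinder of 18 mm diameter whose top is 18 mm above this point (70 mm above the bench); free to grip for 18 mm below it. The knob stands 76 mm behind the stop's face.
- glue_bottle: White glue bottle with blue label and orange nozzle, 50 mm diameter, 136 mm high, at the back of the bench; bystander. Origin under its centre.
- tape_measure: Yellow tape measure, 58 x 73 x 31 mm; bystander. Origin under its centre.
- pocket_level: Small dark spirit level, 20 x 72 x 36 mm; bystander. Origin under its centre.
- sanding_block: Brown cork sanding block, 62 x 92 x 32 mm; bystander. Origin under its centre.
- spring_clamp: Orange and black spring clamp lying flat, 41 x 118 x 24 mm; bystander. Origin under its centre.
Mind the look-alikes: they are no part of the job. There is more than one size of the panel; the job needs the larger.

How it is judged:
On the way, in this order (a step that is already met when the one before it is completed fails the run):
1. the panel rests in the sloping cradle, let go (distance between panel and cradle_seat below 0.015 m and (angle between panel's own y axis and vertical between 0.58 and 0.82 rad or angle between panel's own y axis and vertical between 2.32 and 2.56 rad) and angle between the x axis of panel and the x axis of cradle, either way round below 0.2 rad and contact force between the fingers and panel below 0.1 N and linear speed of panel below 0.02 m/s), for 0.3 s.
2. the panel stands upright on its short end in the jig, near the fence, let go, with the stop not yet closed on it ((angle between panel's own y axis and vertical below 0.1 rad or angle between panel's own y axis and vertical above 3.04 rad) and z of panel in the frame of jig between 0.066 and 0.074 m and x of panel in the frame of jig between -0.015 and 0.015 m and angle between the z axis of panel and the y axis of jig, either way round below 0.15 rad and y of panel in the frame of jig above 0.036 m and contact force between the fingers and panel below 0.1 N and linear speed of panel below 0.02 m/s and value of joint stop below 0.045 m), for 0.3 s.
At the end, for the whole second after the job is handed in: The panel stands upright on its short end on the jig's base (within 3 degrees), flat against the fence (within 3 mm, its face turned less than 4.5 degrees from it), within 15 mm of the fence's middle, with the stop up against it (within 2.5 mm), all at rest and let go ((angle between panel's own y axis and vertical below 0.05 rad or angle between panel's own y axis and vertical above 3.0916 rad) and z of panel in the frame of jig between 0.066 and 0.074 m and x of panel in the frame of jig between -0.015 and 0.015 m and angle between the z axis of panel and the y axis of jig, either way round below 0.08 rad and y of panel in the frame of jig above 0.048 m and value of joint stop above 0.0495 m and contact force between the fingers and panel below 0.1 N and contact force between the fingers and stop below 0.1 N and linear speed of panel below 0.01 m/s); the robot touches nothing.
It fails at once if the glue bottle is moved more than 30 mm (distance of glue_bottle from where it was at the start of the episode above 0.03 m).
It fails at once if the tape measure is moved more than 30 mm (distance of tape_measure from where it was at the start of the episode above 0.03 m).
It fails at once if the pocket level is moved more than 30 mm (distance of pocket_level from where it was at the start of the episode above 0.03 m).
It fails at once if the sanding block is moved more than 30 mm (distance of sanding_block from where it was at the start of the episode above 0.03 m).
It fails at once if the spring clamp is moved more than 30 mm (distance of spring_clamp from where it was at the start of the episode above 0.03 m).
It also fails if it takes over 67 s, if anything falls off the work surface, if the arm or the gripper's body presses on something with over 40 N, if the wrist force passes 120 N, or if a joint passes its speed limit or range.

## Robot

A 6-joint arm with a two-finger parallel gripper is mounted at the origin on a cart in front of the work surface, level with it; the furniture and walls round the work are solid. World frame = base frame: x ahead of the robot, y to its left, z up, the work surface at z = 0. Lengths are in m, angles in rad, forces in N, time in s.
With the tool pointing down it reaches from about 0.35 to 0.85 m from the base axis. Payload 8.1 kg.
Tool frame: the origin (TCP) lies at the centre of the arm's flange, where the gripper is bolted on; the fingertips stand 186 mm ahead of it and the grasp point (between the pads) lies 167 mm ahead of it; z points along the fingers, y is the line along which they close (so a half turn about z gives the same grasp; the last joint's range is limited). The gripper opens to 93 mm and grips with 3 to 60 N. Pads are 15 mm wide; open, the fingers measure 128 mm over their backs; the gripper's body (75 mm by 188 mm) begins 65 mm behind the grasp point.
Start: joints at [-1.33, 0.13, 1.488, -0, 1.523, -0.085], TCP at [0.192, -0.568, 0.405] pointing down, gripper open.
Joint ranges: [-2.96, 2.96], [-0.89, 2.26], [0.02, 2.5], [-1.34, 4.48], [0, 2.73], [-2.66, 2.66]. Speed limits (rad/s): [2.39, 2.39, 2.79, 3.14, 3.14, 3.14].

## Interface

Orientations are given as a rotation vector (axis times angle).
In Python, from plant import read_state, read_camera, camera_params, robot gives the robot as it stands.
- The arm moves only by the tool carry_out, never from a script. Its argument "targets" is a list of rows, each an object of numbers: "hand": the opening in per cent of the stroke, from 0 (shut) to 100 (fully open); "x", "y", "z": the shift along the tool's x, y, z in m; "ax", "ay", "az": the turn, a rotation vector about the tool's x, y, z in rad. In form: [{"hand": .., "x": .., "y": .., "z": .., "ax": .., "ay": .., "az": ..}, ...]. A call has 1 to 8 rows; each row is the pose to reach, as a shift and turn from the pose commanded when the call began, along the tool's axes at that moment; what a row does not reach only later rows make up. A row lasts 1/8 s, in which the tool goes at most 62.5 mm and 10.7 degrees, less where a joint would pass 70% of its speed; a pose out of reach is approached as far as the arm can. A call with a gripper value outside its range is refused whole. The fingers move at their own pace and stop on an object; "newtons" is the grip in N (left out, the last holds). Time passes only in rows, so rows that repeat a pose let the fingers close. It gives the time, the measured TCP pose, the force, the opening and the grip force at its end, in the units of the state.
- read_state(): the state, without advancing time (a new reading comes with each control period).
- read_camera(name): name is "scene" or "top" or "wrist"; returns (picture, depth): 400x640x3 uint8, blue, green, red; 400x640 float32, m along the optical axis (not along the pixel's ray), 0 where there is no reading.
- camera_params(name): a dict with "fx", "fy", "cx", "cy" (pixels), "position" and "rotation" of the camera in the world. Camera axes: x right, y up, looking along -z (the intrinsics and any distortion apply to the point x, -y, -z); pixel columns grow to the right and rows downward; lengths in m; the calibration is good to about 2 mm. A picture is of the moment at which its call begins: read the wrist's pose just before it. camera_params takes no time and is no camera call; for the wrist camera it gives the pose at the moment of the call.
- robot.close_job(): hands the job in; it is judged then, once.
The state is a dict: "t": time; "q": joint angles; "dq": joint speeds; "joint_torque": joint torques, N m; "tool_pos": TCP position; "orientation": TCP orientation; "force": force on the tool from outside, world axes, zero at the start; "wrist_torque": the same for the moment, N m; "opening": finger opening in m; "gripper_force": force on a finger pad.
Only numpy, scipy, OpenCV 4.12 (cv2) and the standard library are available. Lean on these libraries where they do the work, as an engineer would, in place of code of your own. Each camera call takes 0.05 s, during which the arm holds its last target. There are 200 camera calls.

## Working session

There is one attempt and no reset: what is moved stays moved. The work goes in short steps, Python scripts to look and compute and a tool call to move; the robot and the scene stay as the last step left them, time stands still between calls to the robot, and variables do not carry over. Pictures are saved under pics/ and viewed, at most 10 in all, crops included, and the job is handed in when it is done.

Besides the shell and the picture viewer there is one more tool, called after "Call:" in YAML: its name, and indented under it one key for each argument. carry_out: Moves the arm, as the interface text tells. Its arguments: {"type":"object","properties":{"targets":{"type":"array","items":{"type":"object","properties":{"hand":{"type":"number"},"x":{"type":"number"},"y":{"type":"number"},"z":{"type":"number"},"ax":{"type":"number"},"ay":{"type":"number"},"az":{"type":"number"}}}},"newtons":{"type":"number"}},"required":["targets"]}

```bash
mkdir -p pics; cat > h.py <<'E'
import numpy as np, cv2
from scipy.spatial.transform import Rotation as R
from plant import read_state, read_camera, camera_params, robot
def grab(n,f):
    p=camera_params(n); im,d=read_camera(n); cv2.imwrite(f'pics/{f}.png',im); np.savez(f'pics/{f}.npz',d=d,p=np.array(p,dtype=object)); return im,d,p
def load(f):
    z=np.load(f'pics/{f}.npz',allow_pickle=True); return z['d'],z['p'].item()
def rot(p):
    r=np.array(p['rotation'],float); return r if r.shape==(3,3) else (R.from_rotvec(r).as_matrix() if r.size==3 else R.from_quat(r).as_matrix())
def cloud(d,p):
    v,u=np.mgrid[:d.shape[0],:d.shape[1]]
    c=np.stack([(u-p['cx'])/p['fx']*d,-(v-p['cy'])/p['fy']*d,-d],-1)
    w=c@rot(p).T+np.array(p['position']); w[d==0]=np.nan; return w
E
python3 - <<'E'
from h import *
print(read_state())
for n in('top','scene'):
    im,d,p=grab(n,n); print(p)
E
```

```text
{'t': 0.0, 'q': array([-1.33034745e+00,  1.31188646e-01,  1.48930331e+00,  4.67753504e-06,
        1.52299438e+00, -8.53884013e-02]), 'dq': array([ 0.00037983,  0.00072955, -0.00022139,  0.00071505,  0.00187998,
       -0.00100354]), 'joint_torque': array([-3.23048507e-04, -5.59840572e+01, -4.91764891e+01,  7.68616889e-02,
        3.52990581e-02, -1.63271097e-04]), 'tool_pos': array([ 0.19203415, -0.56819287,  0.40365751]), 'orientation': array([-3.09812865e+00, -5.09256180e-01,  2.22939417e-04]), 'force': array([ 0.12499218, -0.5261679 , -1.17416245]), 'wrist_torque': array([-0.04447409,  0.03971824,  0.02579588]), 'gripper_force': 0.0, 'opening': 0.0930278780059029}
{'fx': 374.65316211093733, 'fy': 374.65316211093733, 'cx': 324.40765005259897, 'cy': 197.37092194707188, 'position': array([ 0.543229  , -0.22815865,  1.04393831]), 'rotation': array([ 0.0619786 , -0.03087614, -1.56820247])}
{'fx': 499.51444652482746, 'fy': 499.51444652482746, 'cx': 329.2361921774417, 'cy': 196.7793158841375, 'position': array([-0.00699004,  0.53746815,  1.24504023]), 'rotation': array([ 0.3041126 , -0.84329418, -2.33816436])}
```

View pics/top.png

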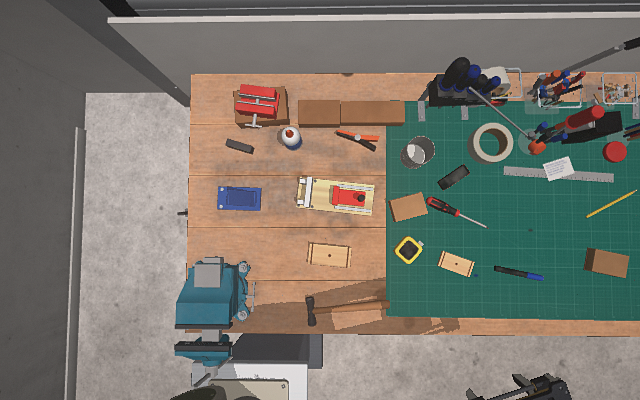

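View pics/scene.png

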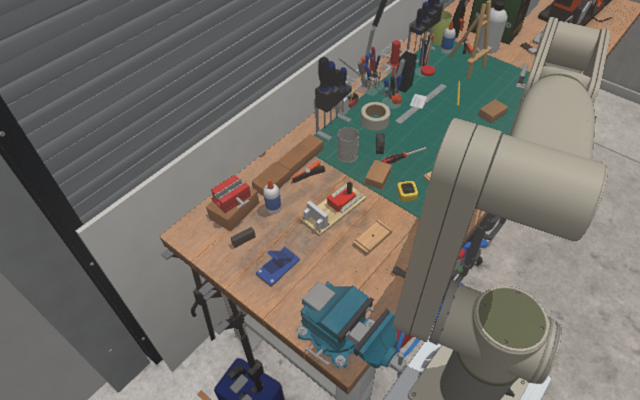

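The top view shows the cradle at about (240,198), the jig at (338,195) with its fence on the left and red stop on the right, the large panel at (329,254), and the small look-alike at (456,263). Next I'll enlarge and measure these.

```bash
python3 - <<'E'
from h import *
im=cv2.imread('pics/top.png'); d,p=load('top'); w=cloud(d,p)
c=im[170:280,205:395]; cv2.imwrite('pics/crop.png',cv2.resize(c,None,fx=4.2,fy=4.2,interpolation=cv2.INTER_CUBIC))
hsv=cv2.cvtColor(im,cv2.COLOR_BGR2HSV)
def rect(m,n):
    k,l,s,_=cv2.connectedComponentsWithStats(m.astype(np.uint8)); i=1+np.argmax(s[1:,4]); P=w[l==i]; P=P[~np.isnan(P[:,0])]
    print(n,len(P),cv2.minAreaRect(P[:,:2].astype(np.float32)),'zmed',np.median(P[:,2]))
z=w[...,2]; sub=np.zeros(z.shape,bool)
def box(u0,u1,v0,v1):
    m=np.zeros(z.shape,bool); m[v0:v1,u0:u1]=1; return m
print('bench z',np.nanmedian(z[225:238,230:380]))
rect(box(295,362,235,275)&(z>.009),'panel'); rect(box(210,270,178,218)&(z>.005),'cradle'); rect(box(288,384,168,222)&(z>.006),'jig')
rect(box(288,384,168,222)&(z>.058),'fence'); 
rect(box(320,384,168,222)&(z>.058),'knob');rect(box(320,384,168,222)&(z>.03)&(hsv[...,1]>150),'stop')
print(np.round(z[180:214:3,292:380:4]*1000))
E
```

```text
bench z -0.0006254025451462031
panel 886 ((0.44647809863090515, -0.22116243839263916), (0.1161440908908844, 0.05618393421173096), 84.5309829711914) zmed 0.01751930909475974
cradle 974 ((0.6018609404563904, 0.03087090328335762), (0.12042027711868286, 0.06388311088085175), 88.07616424560547) zmed 0.012138919161651995
jig 2356 ((0.6086961627006531, -0.23658567667007446), (0.20988552272319794, 0.08612755686044693), 83.64884185791016) zmed 0.013719574981403193
fence 166 ((0.6161619424819946, -0.16493821144104004), (0.014175156131386757, 0.07724025100469589), 83.85154724121094) zmed 0.06928192158016577
knob 37 ((0.6007665395736694, -0.30417194962501526), (0.015665702521800995, 0.01333842147141695), 89.83477020263672) zmed 0.06907816580481263
stop 109 ((0.6083055734634399, -0.23868286609649658), (0.017848240211606026, 0.049130942672491074), 83.76761627197266) zmed 0.04664189067527402
[[-3. -2. 49. 53. 71. 55. 17. 12. 14. 14.  8. -1.  1. -3.  2.  3. -1. -0.
   3. -1.  4. -0.]
 [ 0. -1. 43. 55. 68. 42. 11. 11. 14. 14. 12. 13. 10. 11. 11. 11. 14.  3.
  -1.  1. -3. -3.]
 [-1. -2. 14. 11. 71. 28
[... 206 characters left out ...]
. 50. 26. 28. 23. 26. 28. 26.
  26. 12. 11.  1.]
 [ 4. -0.  9. 13. 70. 10.  8. 10. 10. 11. 12. nan 29. 24. 28. 25. 25. 69.
  32. 12.  9. -1.]
 [ 3.  0. 15. 14. 70. 11.  9. 12. 12. 14. 44. 48. 28. 29. 28. 27. 25. 69.
  70. 11. 12. -4.]
 [ 0. -2. 51. 66. 70. 13. 10.  8. 13. 14. 49. 46. 25. 25. 24. 28. 27. 51.
  30. 15. 14. -0.]
 [-1. 13. 41. 69. 67.  9. 10. 12. 11. 13. 44. 49.  9. 18. 26. 28. 29. 24.
  13. 10. 12.  2.]
 [-1.  9. 13.  8. 53. 12. 10. 10. 13. 10. 12. 18. 14. 14. 17. 13. 11. 11.
  11. 13. 10.  0.]
 [ 1. -1.  0. -1. -2. -4.  1. -2.  8. 11. 14. 10. 12. 12. 12. 22. 18. 14.
  18. 20. -1. -1.]
 [ 3.  1. -2.  4. -2. -3.  2.  4.  1.  1. -1.  0. -1. -1.  9. 14. 11. 13.
   9. 11.  0.  1.]]
```

View pics/crop.png

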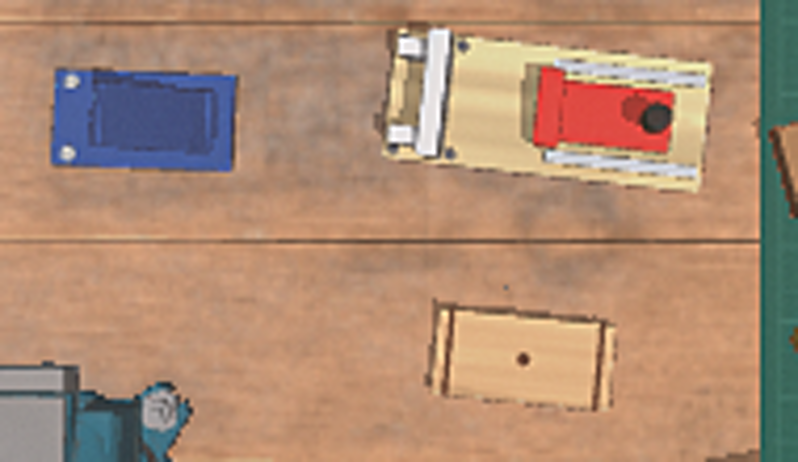

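The crop shows the cradle with its bolts at the left end, the jig turned about -6°, and the panel almost parallel to it. I still need the direction of the cradle's slope, plus a helper that turns goal poses into moves.

```bash
cat >> h.py <<'E'
def rel(g,zt,yt,back=0.0,s=None):
    """grasp point g (world), tool z dir, approx closing dir; back: stand-off along -z. prints shift/turn in tool axes"""
    s=s or read_state(); R0=R.from_rotvec(s['orientation']); p0=np.array(s['tool_pos'])
    zt=np.array(zt,float); zt/=np.linalg.norm(zt); yt=np.array(yt,float); yt-=zt*(yt@zt); yt/=np.linalg.norm(yt)
    Rg=R.from_matrix(np.stack([np.cross(yt,zt),yt,zt],1)); pg=np.array(g)-zt*(.167+back)
    sh=R0.inv().apply(pg-p0); tv=(R0.inv()*Rg).as_rotvec()
    print('shift',np.round(sh,4),'turn',np.round(tv,3),np.round(np.degrees(np.linalg.norm(tv)),1),'TCP',np.round(pg,3))
    return Rg.as_rotvec(),pg
E
python3 - <<'E'
from h import *
d,p=load('top'); z=cloud(d,p)[...,2]
print(np.round(z[182:214:4,214:266:3]*1000))
rel((.4465,-.2212,.022),(0,0,-1),(np.cos(np.radians(-5.5)),np.sin(np.radians(-5.5)),0),.06)
E
```

```text
[[ 3.  0. -1.  0.  0. -5. -2. -2. -1. -1.  1. -3.  1.  2.  1. -1. -0. -1.]
 [ 3. -0.  3. -1.  1.  1.  1.  1.  2. -0.  1. -2.  0.  3. -2. -2. -2. -0.]
 [-2.  2.  9.  9.  9. 78. 69. 64. 58. 13. 11.  8.  8. 11. 10. 10. -2. -0.]
 [ 1. -1. 10. 13. 11. 75. 72. 63. 57. 50. 38. 31. 27. 31. 25. 11. -0.  1.]
 [-3.  2. 10. 13. 12. 77. 71. 60. 57. 46. 41. 30. 25. 33. 10.  8. -1. -2.]
 [-1. 10. 10. 13. 11. 76. 73. 63. 54. 51. 39. 37. 21. 28. 10. 11. -0. -0.]
 [ 1. 12. 11. 10.  7. 10. 11. 11. 11. 11. 12.  9. 10. 10.  9. 11. -2. -2.]
 [ 1. -1.  0. -2.  0. -2. -3. -2. -2. -0.  2.  8. 10. 10.  7.  9. -3.  0.]]
shift [ 0.3521 -0.2471  0.1552] turn [-1.000e-03 -1.000e-03 -1.149e+00] 65.8 TCP [ 0.446 -0.221  0.249]
```

Call:
carry_out:
  targets:
    - {"hand": 100, "x": 0.352, "y": -0.247, "z": 0.05, "az": -1.149}
    - {"hand": 100, "x": 0.352, "y": -0.247, "z": 0.08, "az": -1.149}
    - {"hand": 100, "x": 0.352, "y": -0.247, "z": 0.1, "az": -1.149}
    - {"hand": 100, "x": 0.352, "y": -0.247, "z": 0.12, "az": -1.149}
    - {"hand": 100, "x": 0.352, "y": -0.247, "z": 0.155, "az": -1.149}
    - {"hand": 100, "x": 0.352, "y": -0.247, "z": 0.155, "az": -1.149}
    - {"hand": 100, "x": 0.352, "y": -0.247, "z": 0.155, "az": -1.149}
    - {"hand": 100, "x": 0.352, "y": -0.247, "z": 0.155, "az": -1.149}

```text
schema error: expected keys hand, x, y, z, ax, ay, az
```

```bash
python3 - <<'E'
from h import *
y=(np.cos(np.radians(-5.5)),np.sin(np.radians(-5.5)),0)
print(read_state()['q'])
rel((.4465,-.2212,.022),(0,0,-1),y)
im,d,p=grab('wrist','w1'); print(p)
E
```

```text
[-1.33036599e+00  1.31113502e-01  1.48917606e+00 -6.54748840e-07
  1.52298787e+00 -8.54041543e-02]
shift [ 0.3521 -0.247   0.2152] turn [-1.000e-03 -1.000e-03 -1.149e+00] 65.8 TCP [ 0.446 -0.221  0.189]
{'fx': 313.01214873834977, 'fy': 313.01214873834977, 'cx': 319.88319440136, 'cy': 199.31147802015238, 'position': array([ 0.26213824, -0.54480017,  0.3855811 ]), 'rotation': array([-0.23553817,  0.17114378, -1.23631215])}
```

All keys are needed.

Call:
carry_out:
  targets:
    - {"hand": 100, "x": 0.352, "y": -0.247, "z": 0.05, "ax": 0, "ay": 0, "az": -1.149}
    - {"hand": 100, "x": 0.352, "y": -0.247, "z": 0.08, "ax": 0, "ay": 0, "az": -1.149}
    - {"hand": 100, "x": 0.352, "y": -0.247, "z": 0.1, "ax": 0, "ay": 0, "az": -1.149}
    - {"hand": 100, "x": 0.352, "y": -0.247, "z": 0.12, "ax": 0, "ay": 0, "az": -1.149}
    - {"hand": 100, "x": 0.352, "y": -0.247, "z": 0.155, "ax": 0, "ay": 0, "az": -1.149}
    - {"hand": 100, "x": 0.352, "y": -0.247, "z": 0.155, "ax": 0, "ay": 0, "az": -1.149}
    - {"hand": 100, "x": 0.352, "y": -0.247, "z": 0.155, "ax": 0, "ay": 0, "az": -1.149}
    - {"hand": 100, "x": 0.352, "y": -0.247, "z": 0.155, "ax": 0, "ay": 0, "az": -1.149}

```text
t: 1.15
tool_pos: [0.4469, -0.2187, 0.2474]
orientation: [-2.32, -2.114, 0.001]
force: [-0.7, 0.1, -0.1]
opening: 0.0932
gripper_force: 0.0
```

```bash
python3 - <<'E'
from h import *
y=(np.cos(np.radians(-5.5)),np.sin(np.radians(-5.5)),0)
print(read_state()['q'])
rel((.4465,-.2212,.022),(0,0,-1),y)
im,d,p=grab('wrist','w1'); w=cloud(d,p)
z=w[...,2]; m=((z>.011)&(z<.026)&(abs(w[...,0]-.4465)<.05)&(abs(w[...,1]+.2212)<.09))
k,l,s,_=cv2.connectedComponentsWithStats(m.astype(np.uint8)); i=1+np.argmax(s[1:,4]); P=w[l==i]
print(len(P),cv2.minAreaRect(P[:,:2].astype(np.float32)),np.median(P[:,2]))
E
```

```text
[-5.58527228e-01 -7.55414262e-03  1.92999821e+00  5.43955448e-04
  1.22258115e+00 -4.65830265e-01]
shift [-0.0026  0.      0.0584] turn [-0.003 -0.002  0.003] 0.3 TCP [ 0.446 -0.221  0.189]
12068 ((0.44473034143447876, -0.21945902705192566), (0.11504658311605453, 0.05629856511950493), 84.57686614990234) 0.019828987632943912
```

View pics/w1.png

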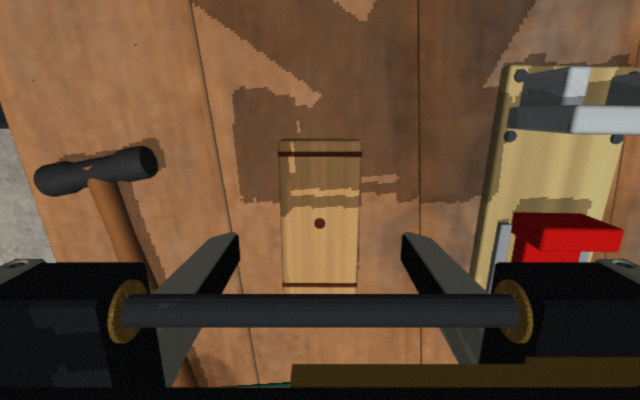

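The wrist view shows the panel centred between the fingers at about (320,220). I'm descending and gripping it across its width.

Call:
carry_out:
  targets:
    - {"hand": 100, "x": -0.002, "y": 0, "z": 0.03, "ax": 0, "ay": 0, "az": 0}
    - {"hand": 100, "x": -0.002, "y": 0, "z": 0.056, "ax": 0, "ay": 0, "az": 0}
    - {"hand": 100, "x": -0.002, "y": 0, "z": 0.056, "ax": 0, "ay": 0, "az": 0}
    - {"hand": 40, "x": -0.002, "y": 0, "z": 0.056, "ax": 0, "ay": 0, "az": 0}
    - {"hand": 40, "x": -0.002, "y": 0, "z": 0.056, "ax": 0, "ay": 0, "az": 0}
    - {"hand": 40, "x": -0.002, "y": 0, "z": 0.056, "ax": 0, "ay": 0, "az": 0}
    - {"hand": 40, "x": -0.002, "y": 0, "z": 0.056, "ax": 0, "ay": 0, "az": 0}
  newtons: 25

```text
t: 2.08
tool_pos: [0.4465, -0.2239, 0.1943]
orientation: [2.325, 2.112, 0.0]
force: [-0.3, 0.1, 1.0]
opening: 0.0576
gripper_force: 0.5
```

Call:
carry_out:
  targets:
    - {"hand": 40, "x": 0, "y": 0, "z": -0.06, "ax": 0, "ay": 0, "az": 0}
    - {"hand": 40, "x": 0, "y": 0, "z": -0.12, "ax": 0, "ay": 0, "az": 0}
    - {"hand": 40, "x": 0, "y": 0, "z": -0.18, "ax": 0, "ay": 0, "az": 0}
    - {"hand": 40, "x": 0, "y": 0, "z": -0.18, "ax": 0, "ay": 0, "az": 0}

```text
t: 2.58
tool_pos: [0.4477, -0.2246, 0.3802]
orientation: [2.318, 2.105, 0.005]
force: [-0.3, -0.0, -2.1]
opening: 0.0556
gripper_force: 25.0
```

```bash
cat >> h.py <<'E'
cy=np.array([.0335,.9994,0]); cx=np.array([.9994,-.0335,0]); co=np.array([.6021,.0389,0]); Z=np.array([0,0,1.])
c50,s50=np.cos(np.radians(50)),np.sin(np.radians(50))
up=cy*c50+Z*s50; nrm=-cy*s50+Z*c50; seat=co-.0146*cy+.0742*Z
E
python3 - <<'E'
from h import *
s=read_state(); print(s['q'],s['tool_pos'],s['opening'])
off=.024-.009-.000   # grasp point above panel mid along normal
for b in(.12,0): rel(seat+nrm*(off+.004)+up*.004,-nrm,cx,b,s)
E
```

```text
[-5.67395878e-01 -1.33776478e-01  1.79691799e+00  2.30589023e-05
  1.46751020e+00 -4.71490236e-01] [ 0.44767445 -0.2245844   0.38018788] 0.05561990617371044
shift [0.0316 0.1428 0.1075] turn [ 0.036  0.878 -0.054] 50.4 TCP [ 0.594 -0.207  0.274]
shift [0.1238 0.1363 0.1841] turn [ 0.036  0.878 -0.054] 50.4 TCP [ 0.597 -0.116  0.197]
```

Call:
carry_out:
  targets:
    - {"hand": 40, "x": 0.032, "y": 0.06, "z": 0.0, "ax": 0.007, "ay": 0.18, "az": -0.01}
    - {"hand": 40, "x": 0.032, "y": 0.12, "z": 0.03, "ax": 0.014, "ay": 0.36, "az": -0.02}
    - {"hand": 40, "x": 0.032, "y": 0.143, "z": 0.07, "ax": 0.021, "ay": 0.54, "az": -0.03}
    - {"hand": 40, "x": 0.032, "y": 0.143, "z": 0.107, "ax": 0.028, "ay": 0.72, "az": -0.045}
    - {"hand": 40, "x": 0.032, "y": 0.143, "z": 0.107, "ax": 0.036, "ay": 0.878, "az": -0.054}
    - {"hand": 40, "x": 0.032, "y": 0.143, "z": 0.107, "ax": 0.036, "ay": 0.878, "az": -0.054}
    - {"hand": 40, "x": 0.032, "y": 0.143, "z": 0.107, "ax": 0.036, "ay": 0.878, "az": -0.054}
    - {"hand": 40, "x": 0.032, "y": 0.143, "z": 0.107, "ax": 0.036, "ay": 0.878, "az": -0.054}

```text
t: 3.58
tool_pos: [0.5921, -0.2054, 0.2681]
orientation: [-1.734, -1.671, -0.803]
force: [0.2, -0.4, -1.0]
opening: 0.0556
gripper_force: 25.0
```

```bash
python3 - <<'E'
from h import *
s=read_state(); print(s['q'],s['tool_pos'],s['opening'])
for b in(.04,0): rel(seat+nrm*(.015+.003)+up*.0,-nrm,cx,b,s)
grab('wrist','w2')
E
```

```text
[-0.61438731  0.5235545   1.39605741  0.70715571  1.75223493 -0.64136115] [ 0.59207808 -0.20538935  0.26805828] 0.05555652580504901
shift [-0.0009  0.0022  0.0757] turn [-0.005 -0.002 -0.006] 0.4 TCP [ 0.596 -0.148  0.219]
shift [-0.001   0.0024  0.1157] turn [-0.005 -0.002 -0.006] 0.4 TCP [ 0.597 -0.117  0.193]
```

View pics/w2.png

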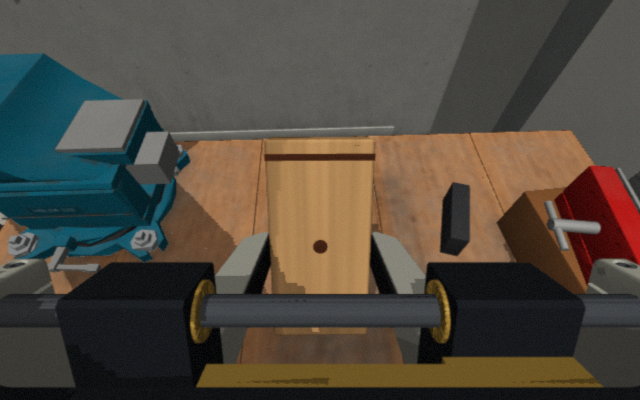

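The wrist view shows the panel held straight, with its centre dot at (320,246). I'm moving in to the cradle, slowly at the end.

Call:
carry_out:
  targets:
    - {"hand": 40, "x": -0.001, "y": 0.002, "z": 0.04, "ax": -0.005, "ay": -0.002, "az": -0.006}
    - {"hand": 40, "x": -0.001, "y": 0.002, "z": 0.075, "ax": -0.005, "ay": -0.002, "az": -0.006}
    - {"hand": 40, "x": -0.001, "y": 0.002, "z": 0.095, "ax": -0.005, "ay": -0.002, "az": -0.006}
    - {"hand": 40, "x": -0.001, "y": 0.002, "z": 0.105, "ax": -0.005, "ay": -0.002, "az": -0.006}
    - {"hand": 40, "x": -0.001, "y": 0.002, "z": 0.11, "ax": -0.005, "ay": -0.002, "az": -0.006}
    - {"hand": 40, "x": -0.001, "y": 0.002, "z": 0.115, "ax": -0.005, "ay": -0.002, "az": -0.006}
    - {"hand": 40, "x": -0.001, "y": 0.002, "z": 0.115, "ax": -0.005, "ay": -0.002, "az": -0.006}
    - {"hand": 40, "x": -0.001, "y": 0.002, "z": 0.115, "ax": -0.005, "ay": -0.002, "az": -0.006}

```text
t: 4.62
tool_pos: [0.5962, -0.1183, 0.1929]
orientation: [-1.733, -1.674, -0.811]
force: [0.0, -1.3, -0.1]
opening: 0.0555
gripper_force: 25.0
```

```bash
python3 - <<'E'
from h import *
s=read_state(); print(s['t'],s['force'],s['opening'])
rel(seat+nrm*.015,-nrm,cx,0,s)
for n in('wrist','scene'):
    im,d,p=grab(n,n+'3'); w=cloud(d,p)-co
    q=np.stack([w@cx,w@cy,w@Z],-1); a,b,n_=w@cx,(w-(-.045*cy+.024*Z))@up,(w-(-.045*cy+.024*Z))@nrm
    # panel front face points
    hsv=cv2.cvtColor(im,cv2.COLOR_BGR2HSV)
    m=(abs(a)<.04)&(n_>.008)&(n_<.04)&(b>.02)&(b<.14)&(hsv[...,0]<30)
    P=np.stack([a,b,n_],-1)[m]
    if len(P): print(n,len(P),np.percentile(P,[2,50,98],axis=0).round(4))
E
```

```text
4.625 [ 0.00135904 -1.2939833  -0.12404163] 0.05554920111285877
shift [0.0008 0.0007 0.0036] turn [ 0.    -0.004 -0.001] 0.2 TCP [ 0.597 -0.115  0.191]
wrist 16958 [[-0.0296  0.0357  0.0162]
 [-0.0013  0.0797  0.018 ]
 [ 0.0278  0.1196  0.0297]]
scene 339 [[-0.0386  0.0241  0.0086]
 [-0.0012  0.0711  0.0155]
 [ 0.0366  0.1212  0.0376]]
```

Call:
carry_out:
  targets:
    - {"hand": 40, "x": -0.002, "y": 0.0005, "z": 0.001, "ax": 0, "ay": 0, "az": 0}
    - {"hand": 40, "x": -0.003, "y": 0.0005, "z": 0.001, "ax": 0, "ay": 0, "az": 0}
    - {"hand": 40, "x": -0.003, "y": 0.0005, "z": 0.001, "ax": 0, "ay": 0, "az": 0}
    - {"hand": 80, "x": -0.003, "y": 0.0005, "z": 0.001, "ax": 0, "ay": 0, "az": 0}
    - {"hand": 80, "x": -0.003, "y": 0.0005, "z": 0.001, "ax": 0, "ay": 0, "az": 0}
    - {"hand": 80, "x": -0.003, "y": 0.0005, "z": 0.001, "ax": 0, "ay": 0, "az": 0}
    - {"hand": 80, "x": -0.003, "y": 0.0005, "z": 0.001, "ax": 0, "ay": 0, "az": 0}

```text
t: 5.6
tool_pos: [0.5964, -0.1189, 0.1894]
orientation: [-1.732, -1.674, -0.81]
force: [0.5, -0.5, -0.6]
opening: 0.0743
gripper_force: 0.0
```

Call:
carry_out:
  targets:
    - {"hand": 80, "x": 0, "y": 0, "z": -0.03, "ax": 0, "ay": 0, "az": 0}
    - {"hand": 80, "x": 0, "y": 0, "z": -0.09, "ax": 0, "ay": 0, "az": 0}
    - {"hand": 80, "x": 0, "y": 0, "z": -0.15, "ax": 0, "ay": 0, "az": 0}
    - {"hand": 80, "x": 0, "y": 0, "z": -0.15, "ax": 0, "ay": 0, "az": 0}

```text
t: 6.1
tool_pos: [0.5934, -0.238, 0.2898]
orientation: [-1.738, -1.678, -0.815]
force: [0.4, 0.3, 0.3]
opening: 0.0742
gripper_force: 0.0
```

```bash
python3 - <<'E'
from h import *
s=read_state(); print(s['t'],s['q'],s['opening'])
for n in('wrist',):
    im,d,p=grab(n,n+'4'); w=cloud(d,p)-co
    e=w-(-.045*cy+.024*Z); a,b,n_=e@cx,e@up,e@nrm
    m=(abs(a)<.035)&(n_>.012)&(n_<.026)&(b>.02)&(b<.14)
    k,l,st,_=cv2.connectedComponentsWithStats(m.astype(np.uint8)); m=l==1+np.argmax(st[1:,4])
    P=np.stack([a,b,n_],-1)[m]; print(len(P),np.percentile(P,[1,50,99],axis=0).round(4)); print(cv2.minAreaRect(P[:,:2].astype(np.float32)))
    A=np.c_[P[:,:2],np.ones(len(P))]; print('slopes',np.linalg.lstsq(A,P[:,2],rcond=None)[0])
g=seat+up*(.058-.020)
for y in(nrm,-nrm):
  for b in(.08,): rel(g,-up,y,b,s)
E
```

```text
6.1 [-0.65253509  0.538829    1.33130657  0.70042995  1.80311195 -0.64281981] 0.07415451059751964
5250 [[-0.0283  0.0212  0.0161]
 [-0.0011  0.0723  0.0179]
 [ 0.0264  0.1177  0.0196]]
((-0.0009500011801719666, 0.06887520104646683), (0.05613596737384796, 0.09793896973133087), 0.25943461060523987)
slopes [-0.00076109 -0.00017461  0.01791227]
shift [ 0.2886 -0.0022  0.3395] turn [-1.204 -1.213  1.206] 119.8 TCP [0.608 0.207 0.293]
shift [ 0.2886 -0.0022  0.3395] turn [ 1.214 -1.205 -1.213] 120.1 TCP [0.608 0.207 0.293]
```

View pics/wrist4.png

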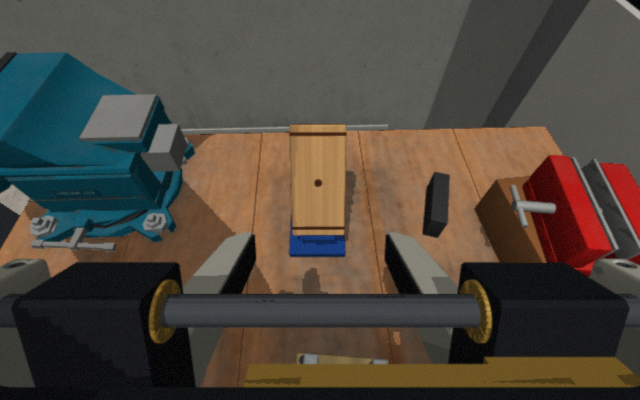

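The panel is propped: the face fits at 17.9 mm with almost no tilt, and the upper end is at 117.7 mm. For the regrasp I'll fit a kinematic model so I can choose the wrist turn.

```bash
cat > kin.py <<'E'
from h import *
from scipy.optimize import least_squares
D=[([-1.33034745,.131188646,1.48930331,4.7e-06,1.52299438,-.0853884],[.19203415,-.56819287,.40365751],[-3.098129,-.509256,.000223]),
([-.567396,-.133776,1.796918,0,1.46751,-.47149],[.44767,-.22458,.38019],None),
([-.558527,-.007554,1.929998,.000544,1.222581,-.46583],[.4469,-.2187,.2474],None),
([-.614387,.523555,1.396057,.707156,1.752235,-.641361],[.592078,-.205389,.268058],[-1.734,-1.671,-.803]),
([-.652535,.538829,1.331307,.70043,1.803112,-.64282],[.5934,-.238,.2898],[-1.738,-1.678,-.815])]
def fk(q,L,s=(1,1),c=np.pi/2):
    e=R.from_euler; B=e('z',q[0]); T=B*e('y',q[1]); F=T*e('y',q[2])
    O=F*e('z',s[0]*q[3])*e('y',q[4])*e('z',s[1]*q[5])
    p=B.apply([L[0],0,L[1]])+T.apply([0,0,L[2]])+F.apply([L[3],0,L[4]])+O.apply([0,0,L[5]])
    return p,O*e('z',c)
def best():
    out=[]
    for a in(1,-1):
      for b in(1,-1):
        for c in(np.pi/2,-np.pi/2):
          e=max((fk(q,np.zeros(6),(a,b),c)[1].inv()*R.from_rotvec(o)).magnitude() for q,p,o in D if o is not None)
          out.append((e,(a,b),c))
    e,s,c=min(out)
    f=lambda L:np.concatenate([fk(q,L,s,c)[0]-p for q,p,o in D]+[.003*(L-[.1,.4,.6,0,.6,.1])])
    r=least_squares(f,[.1,.4,.6,0,.6,.1]); return e,s,c,r.x,np.abs(f(r.x)[:-6]).max()
LO=np.array([-2.96,-.89,.02,-1.34,0,-2.66]);HI=np.array([2.96,2.26,2.5,4.48,2.73,2.66])
def ik(rv,p,L,s,c,seeds):
    best=None
    for q0 in seeds:
        def f(q):
            pp,O=fk(q,L,s,c); return np.concatenate([(pp-p)*3,(O.inv()*R.from_rotvec(rv)).as_rotvec()])
        r=least_squares(f,np.clip(q0,LO+.01,HI-.01),bounds=(LO,HI))
        if r.cost<1e-7: print(np.round(r.x,2),'cost',r.cost); 
E
python3 - <<'E'
from kin import *
e,s,c,L,err=best(); print(e,s,c,L.round(3),err)
q=read_state()['q']; g=seat+up*.038
for y in(nrm,-nrm):
    rv,p=rel(g,-up,y,.08)
    rng=np.random.default_rng(0); ik(rv,p,L,s,c,[q]+[np.r_[.3,.3,1.5,rng.uniform(-1.3,4.4),rng.uniform(.2,2.5),rng.uniform(-2.6,2.6)] for _ in range(8)])
E
```

```text
0.00038560471762830623 (1, 1) 1.5707963267948966 [-0.043  0.317  0.43   0.044  0.595  0.266] 0.04810468555029407
shift [ 0.2886 -0.0012  0.3369] turn [-1.208 -1.212  1.206] 119.9 TCP [0.608 0.207 0.293]
[ 0.55  0.49  1.35 -0.57  1.71  2.2 ] cost 1.0164498500035759e-17
[ 0.55  0.49  1.35 -0.57  1.71  2.2 ] cost 2.0382030373976694e-27
[ 0.55  0.49  1.35 -0.57  1.71  2.2 ] cost 2.563088299940394e-25
[ 0.55  0.49  1.35 -0.57  1.71  2.2 ] cost 3.4318794810329603e-17
shift [ 0.2886 -0.0012  0.3369] turn [ 1.213 -1.209 -1.211] 120.2 TCP [0.608 0.207 0.293]
[ 0.55  0.49  1.35 -0.57  1.71 -0.95] cost 3.963148296156127e-25
[ 0.55  0.49  1.35 -0.57  1.71 -0.95] cost 3.446724694002447e-29
[ 0.55  0.49  1.35 -0.57  1.71 -0.95] cost 6.264449582088622e-31
[ 0.55  0.49  1.35 -0.57  1.71 -0.95] cost 7.767683029018563e-22
[ 0.55  0.49  1.35 -0.57  1.71 -0.95] cost 8.471605083182515e-26
[ 0.55  0.49  1.35 -0.57  1.71 -0.95] cost 2.4601948455339938e-30
```

```bash
python3 - <<'E'
from h import *
rel((.56,0.02,.29),(0,0,-1),cy)
E
```

```text
shift [ 0.2936 -0.0419  0.0864] turn [ 0.685 -0.681 -1.462] 100.4 TCP [0.56  0.02  0.457]
```

Call:
carry_out:
  targets:
    - {"hand": 60, "x": 0.06, "y": -0.009, "z": 0.0, "ax": 0.1, "ay": -0.1, "az": -0.1}
    - {"hand": 60, "x": 0.11, "y": -0.018, "z": 0.02, "ax": 0.17, "ay": -0.17, "az": -0.36}
    - {"hand": 60, "x": 0.16, "y": -0.026, "z": 0.04, "ax": 0.25, "ay": -0.25, "az": -0.53}
    - {"hand": 60, "x": 0.2, "y": -0.033, "z": 0.06, "ax": 0.33, "ay": -0.33, "az": -0.7}
    - {"hand": 60, "x": 0.24, "y": -0.04, "z": 0.075, "ax": 0.41, "ay": -0.41, "az": -0.87}
    - {"hand": 60, "x": 0.27, "y": -0.042, "z": 0.086, "ax": 0.49, "ay": -0.49, "az": -1.04}
    - {"hand": 60, "x": 0.294, "y": -0.042, "z": 0.086, "ax": 0.57, "ay": -0.57, "az": -1.21}
    - {"hand": 60, "x": 0.294, "y": -0.042, "z": 0.086, "ax": 0.65, "ay": -0.64, "az": -1.38}

```text
t: 7.15
tool_pos: [0.5593, 0.0238, 0.4567]
orientation: [-0.392, -3.001, -0.166]
force: [1.2, -0.3, -1.0]
opening: 0.0557
gripper_force: 0.0
```

```bash
python3 - <<'E'
from h import *
print(read_state()['q'])
rel(seat+up*.038,-up,-nrm,.08)
E
```

```text
[-0.08804953  0.05404739  1.47948301  0.11484336  1.71356303 -1.38875011]
shift [-0.021   0.1736  0.18  ] turn [ 0.802 -0.188 -0.178] 48.3 TCP [0.608 0.207 0.293]
```

Call:
carry_out:
  targets:
    - {"hand": 60, "x": -0.005, "y": 0.06, "z": 0.0, "ax": 0.16, "ay": -0.04, "az": -0.04}
    - {"hand": 60, "x": -0.01, "y": 0.11, "z": 0.03, "ax": 0.32, "ay": -0.08, "az": -0.08}
    - {"hand": 60, "x": -0.015, "y": 0.15, "z": 0.07, "ax": 0.48, "ay": -0.11, "az": -0.11}
    - {"hand": 60, "x": -0.021, "y": 0.174, "z": 0.11, "ax": 0.64, "ay": -0.15, "az": -0.14}
    - {"hand": 60, "x": -0.021, "y": 0.174, "z": 0.15, "ax": 0.802, "ay": -0.188, "az": -0.178}
    - {"hand": 60, "x": -0.021, "y": 0.174, "z": 0.18, "ax": 0.802, "ay": -0.188, "az": -0.178}
    - {"hand": 60, "x": -0.021, "y": 0.174, "z": 0.18, "ax": 0.802, "ay": -0.188, "az": -0.178}
    - {"hand": 60, "x": -0.021, "y": 0.174, "z": 0.18, "ax": 0.802, "ay": -0.188, "az": -0.178}

```text
t: 8.15
tool_pos: [0.6101, 0.2044, 0.2947]
orientation: [-0.066, -2.939, 1.062]
force: [0.5, 0.4, 0.8]
opening: 0.0555
gripper_force: 0.0
```

```bash
python3 - <<'E'
from h import *
s=read_state(); print(s['q'],s['opening'])
rel(seat+up*.038,-up,-nrm,0,s)
im,d,p=grab('wrist','w5'); w=cloud(d,p)-co
e=w-(-.045*cy+.024*Z); a,b,n_=e@cx,e@up,e@nrm
m=(abs(a)<.04)&(abs(n_-.009)<.014)&(b>.108)&(b<.122); P=np.stack([a,b,n_],-1)[m]
print(len(P),np.percentile(P,[2,50,98],axis=0).round(4) if len(P) else '')
E
```

```text
[ 0.41423753  0.49596648  1.33295588 -0.61215365  1.64865258 -1.05405364] 0.05548160944096552
shift [0.0018 0.0033 0.0799] turn [ 0.005 -0.008 -0.009] 0.7 TCP [0.606 0.156 0.231]
2016 [[-0.0284  0.1119  0.0005]
 [-0.0031  0.1184  0.009 ]
 [ 0.0255  0.1198  0.0178]]
```

View pics/w5.png

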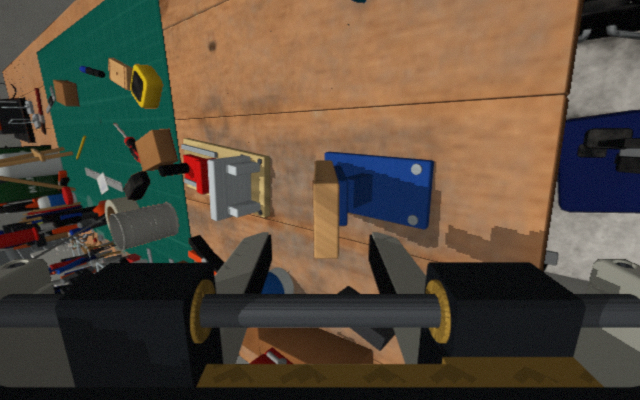

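The wrist view shows the panel's upper end at (327,210) centred between the fingers, with the cradle behind it. I'm moving in and gripping it across its thickness.

Call:
carry_out:
  targets:
    - {"hand": 60, "x": 0.002, "y": 0.003, "z": 0.03, "ax": 0.005, "ay": -0.008, "az": -0.009}
    - {"hand": 60, "x": 0.002, "y": 0.003, "z": 0.055, "ax": 0.005, "ay": -0.008, "az": -0.009}
    - {"hand": 60, "x": 0.002, "y": 0.003, "z": 0.07, "ax": 0.005, "ay": -0.008, "az": -0.009}
    - {"hand": 60, "x": 0.002, "y": 0.003, "z": 0.078, "ax": 0.005, "ay": -0.008, "az": -0.009}
    - {"hand": 60, "x": 0.002, "y": 0.003, "z": 0.078, "ax": 0.005, "ay": -0.008, "az": -0.009}
    - {"hand": 60, "x": 0.002, "y": 0.003, "z": 0.078, "ax": 0.005, "ay": -0.008, "az": -0.009}

```text
t: 8.95
tool_pos: [0.6056, 0.1579, 0.2319]
orientation: [-0.045, -2.94, 1.074]
force: [-0.9, -0.4, -0.6]
opening: 0.0555
gripper_force: 0.0
```

```bash
python3 - <<'E'
from h import *
s=read_state(); print(s['force'])
rel(seat+up*.040,-up,-nrm,0,s)
E
```

```text
[-0.85226829 -0.44076654 -0.60361998]
shift [-0.0005 -0.001  -0.0003] turn [-0.002  0.001  0.003] 0.2 TCP [0.606 0.157 0.233]
```

Call:
carry_out:
  targets:
    - {"hand": 5, "x": 0, "y": -0.001, "z": 0, "ax": 0, "ay": 0, "az": 0}
    - {"hand": 5, "x": 0, "y": -0.001, "z": 0, "ax": 0, "ay": 0, "az": 0}
    - {"hand": 5, "x": 0, "y": -0.001, "z": 0, "ax": 0, "ay": 0, "az": 0}
    - {"hand": 5, "x": 0, "y": -0.001, "z": 0, "ax": 0, "ay": 0, "az": 0}
    - {"hand": 5, "x": 0, "y": -0.001, "z": 0, "ax": 0, "ay": 0, "az": 0}
    - {"hand": 5, "x": 0, "y": -0.001, "z": 0, "ax": 0, "ay": 0, "az": 0}
    - {"hand": 5, "x": 0, "y": -0.001, "z": 0, "ax": 0, "ay": 0, "az": 0}
  newtons: 35

```text
t: 9.82
tool_pos: [0.6051, 0.1567, 0.2315]
orientation: [-0.044, -2.938, 1.074]
force: [0.5, 0.7, -1.3]
opening: 0.0179
gripper_force: 35.0
```

```bash
cat >> h.py <<'E'
jy=np.array([.1106,.9939,0]); jx=np.array([.9939,-.1106,0]); jo=np.array([.6093,-.2316,0])
E
python3 - <<'E'
from h import *
s=read_state(); print(s['force'],s['opening'],s['q'])
# waypoint: straight up-ish, tool down, above jig, grasp z at 108+100
rel(jo+(.060-.009-.006)*jy+Z*(.012+.116-.018+.12),(0,0,-1),jy,0,s)
E
```

```text
[ 0.54599719  0.73246984 -1.34329458] 0.017924786861762777 [ 0.35445805  0.50380839  1.44940029 -0.64107632  1.51220405 -1.03925864]
shift [-0.0194 -0.369   0.0948] turn [-0.701  0.026  0.077] 40.4 TCP [ 0.614 -0.187  0.397]
```

Call:
carry_out:
  targets:
    - {"hand": 5, "x": 0, "y": 0, "z": -0.06, "ax": 0, "ay": 0, "az": 0}
    - {"hand": 5, "x": 0, "y": 0, "z": -0.12, "ax": 0, "ay": 0, "az": 0}
    - {"hand": 5, "x": -0.005, "y": -0.06, "z": -0.11, "ax": -0.12, "ay": 0.005, "az": 0.015}
    - {"hand": 5, "x": -0.01, "y": -0.12, "z": -0.07, "ax": -0.26, "ay": 0.01, "az": 0.03}
    - {"hand": 5, "x": -0.013, "y": -0.175, "z": -0.035, "ax": -0.4, "ay": 0.015, "az": 0.045}
    - {"hand": 5, "x": -0.015, "y": -0.23, "z": 0.0, "ax": -0.54, "ay": 0.02, "az": 0.06}
    - {"hand": 5, "x": -0.017, "y": -0.285, "z": 0.035, "ax": -0.65, "ay": 0.024, "az": 0.07}
    - {"hand": 5, "x": -0.0185, "y": -0.335, "z": 0.07, "ax": -0.701, "ay": 0.026, "az": 0.077}

```text
t: 10.82
tool_pos: [0.6141, -0.1309, 0.3933]
orientation: [0.175, 3.136, 0.003]
force: [1.2, -0.9, -0.6]
opening: 0.0175
gripper_force: 35.0
```

```bash
python3 - <<'E'
from h import *
s=read_state(); print(s['q'],s['opening'])
rel(jo+.045*jy+Z*(.110+.06),(0,0,-1),jy,0,s)
E
```

```text
[-0.2923834   0.20999253  1.42028078  0.00241458  1.51070374 -1.75170151] 0.01751642037375376
shift [-0.0063 -0.0557  0.0562] turn [ 0.002  0.001 -0.001] 0.1 TCP [ 0.614 -0.187  0.337]
```

Call:
carry_out:
  targets:
    - {"hand": 5, "x": -0.006, "y": -0.03, "z": 0, "ax": 0.002, "ay": 0.001, "az": -0.001}
    - {"hand": 5, "x": -0.006, "y": -0.056, "z": 0.0, "ax": 0.002, "ay": 0.001, "az": -0.001}
    - {"hand": 5, "x": -0.006, "y": -0.056, "z": 0.02, "ax": 0.002, "ay": 0.001, "az": -0.001}
    - {"hand": 5, "x": -0.006, "y": -0.056, "z": 0.04, "ax": 0.002, "ay": 0.001, "az": -0.001}
    - {"hand": 5, "x": -0.006, "y": -0.056, "z": 0.04, "ax": 0.002, "ay": 0.001, "az": -0.001}
    - {"hand": 5, "x": -0.006, "y": -0.056, "z": 0.04, "ax": 0.002, "ay": 0.001, "az": -0.001}

```text
t: 11.58
tool_pos: [0.6146, -0.1837, 0.3523]
orientation: [-0.17, -3.135, 0.003]
force: [0.1, 0.2, -0.2]
opening: 0.0176
gripper_force: 35.0
```

```bash
python3 - <<'E'
from h import *
s=read_state(); print(s['tool_pos'],s['orientation'])
rel(jo+.045*jy+Z*(.113),(0,0,-1),jy,0,s)
def J(w): e=w-jo; return e@jx,e@jy,e[...,2]
for n in('wrist','top'):
    im,d,p=grab(n,n+'6'); x,y,z=J(cloud(d,p))
    m=(z>.064)&(z<.076)&(abs(x)<.06)&(y>.03)&(y<.1)
    k,l,st,_=cv2.connectedComponentsWithStats(m.astype(np.uint8)); m=l==1+np.argmax(st[1:,4])
    P=np.stack([x,y],-1)[m].astype(np.float32); print(n,'fence',len(P),cv2.minAreaRect(P),np.percentile(P,[2,98],axis=0).round(4))
cv2.imwrite('pics/c6.png',np.vstack([cv2.imread('pics/wrist6.png')[:, :],cv2.resize(cv2.imread('pics/top6.png')[150:275,240:440],(640,400))])[::1][:, :].repeat(1,0)) 
i=cv2.imread('pics/c6.png'); cv2.imwrite('pics/c6.png',cv2.resize(i,(480,600)))
E
```

```text
[ 0.61461758 -0.18372234  0.3522702 ] [-1.69910020e-01 -3.13497758e+00  2.60370268e-03]
shift [-0.0001 -0.003   0.0723] turn [-0.002 -0.002  0.003] 0.2 TCP [ 0.614 -0.187  0.28 ]
wrist fence 1205 ((-0.006382357329130173, 0.06797506660223007), (0.07062815874814987, 0.013987642712891102), 0.6064955592155457) [[-0.041   0.0609]
 [ 0.0259  0.0744]]
top fence 8 ((-0.03732645884156227, 0.06708497554063797), (0.0026986596640199423, 0.010529286228120327), 5.226443290710449) [[-0.0391  0.0621]
 [-0.036   0.0722]]
```

View pics/c6.png

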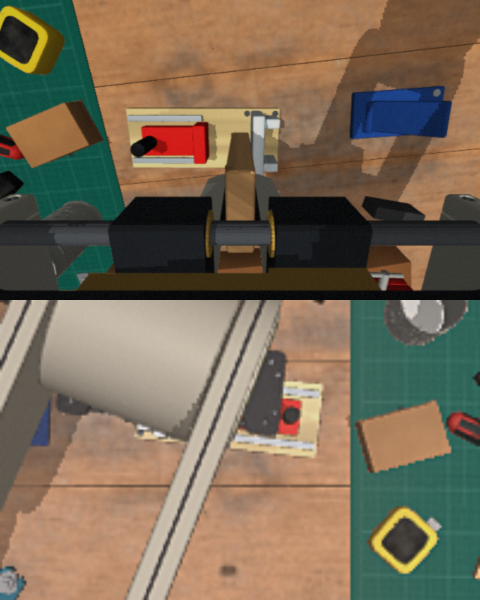

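The wrist view shows the panel just in front of the fence and centred. The fence face measures y≈0.0605 in my jig frame, so the estimates agree. I'm lowering the panel.

Call:
carry_out:
  targets:
    - {"hand": 5, "x": -0.001, "y": 0, "z": 0.03, "ax": -0.002, "ay": -0.002, "az": 0.003}
    - {"hand": 5, "x": -0.001, "y": 0, "z": 0.05, "ax": -0.002, "ay": -0.002, "az": 0.003}
    - {"hand": 5, "x": -0.001, "y": 0, "z": 0.063, "ax": -0.002, "ay": -0.002, "az": 0.003}
    - {"hand": 5, "x": -0.001, "y": 0, "z": 0.069, "ax": -0.002, "ay": -0.002, "az": 0.003}
    - {"hand": 5, "x": -0.001, "y": 0, "z": 0.071, "ax": -0.002, "ay": -0.002, "az": 0.003}
    - {"hand": 5, "x": -0.001, "y": 0, "z": 0.072, "ax": -0.002, "ay": -0.002, "az": 0.003}
    - {"hand": 5, "x": -0.001, "y": 0, "z": 0.073, "ax": -0.002, "ay": -0.002, "az": 0.003}

```text
t: 12.55
tool_pos: [0.6156, -0.1851, 0.2803]
orientation: [0.177, 3.135, -0.001]
force: [0.2, 0.4, -1.3]
opening: 0.0179
gripper_force: 35.0
```

```bash
python3 - <<'E'
from h import *
s=read_state(); print(s['force'],s['tool_pos'])
rel(jo+.0505*jy+Z*(.110),(0,0,-1),jy,0,s)
im,d,p=grab('wrist','w7'); e=cloud(d,p)-jo; x,y,z=e@jx,e@jy,e[...,2]
m=(abs(x)<.035)&(y>.03)&(y<.052)&(z>.02)&(z<.085)
P=np.stack([x,y,z],-1)[m]; print(len(P)); 
for lo in(.02,.035,.05,.065):
    Q=P[(P[:,2]>lo)&(P[:,2]<lo+.015)]; print(lo,len(Q),np.percentile(Q,[5,50,95],axis=0).round(4).tolist() if len(Q)>5 else '')
cv2.imwrite('pics/c7.png',cv2.resize(im[100:320,160:480],None,fx=2.3,fy=2.3))
E
```

```text
[ 0.2138367   0.37143479 -1.29476622] [ 0.61564915 -0.18510657  0.28028811]
shift [0.0012 0.0036 0.0033] turn [-0.     0.002 -0.002] 0.2 TCP [ 0.615 -0.181  0.277]
452
0.02 59 [[-0.0256, 0.0379, 0.0246], [-0.0253, 0.0448, 0.0291], [-0.0248, 0.0511, 0.0333]]
0.035 95 [[-0.0257, 0.0382, 0.0359], [-0.0254, 0.0443, 0.0427], [-0.025, 0.051, 0.0497]]
0.05 108 [[-0.0258, 0.038, 0.0509], [-0.0255, 0.045, 0.058], [-0.0251, 0.0512, 0.0646]]
0.065 141 [[-0.0258, 0.0382, 0.0657], [-0.0256, 0.0445, 0.0728], [-0.0253, 0.0513, 0.0795]]
```

View pics/c7.png

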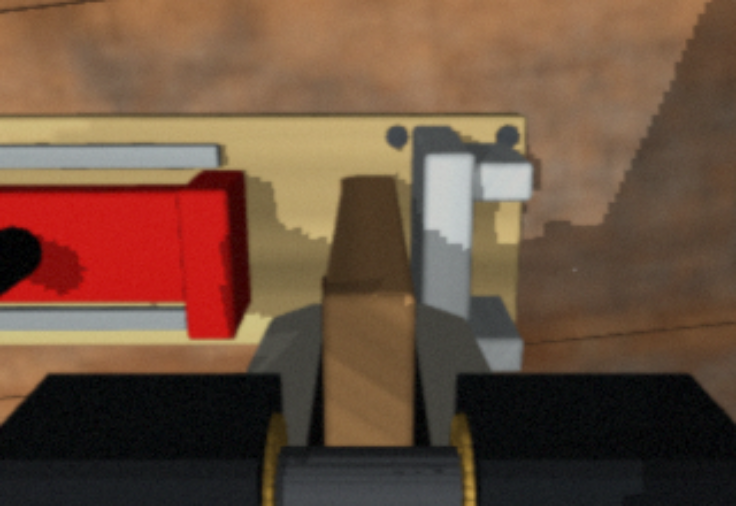

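The crop shows the panel upright, just clear of the fence and about 2.5 mm off its middle. I'm easing it to the fence and down onto the base.

Call:
carry_out:
  targets:
    - {"hand": 5, "x": 0, "y": 0.002, "z": 0.001, "ax": 0, "ay": 0.002, "az": -0.002}
    - {"hand": 5, "x": 0, "y": 0.003, "z": 0.002, "ax": 0, "ay": 0.002, "az": -0.002}
    - {"hand": 5, "x": 0, "y": 0.004, "z": 0.003, "ax": 0, "ay": 0.002, "az": -0.002}
    - {"hand": 5, "x": 0, "y": 0.004, "z": 0.003, "ax": 0, "ay": 0.002, "az": -0.002}
    - {"hand": 5, "x": 0, "y": 0.004, "z": 0.003, "ax": 0, "ay": 0.002, "az": -0.002}

```text
t: 13.22
tool_pos: [0.6158, -0.181, 0.2765]
orientation: [-0.174, -3.136, -0.0]
force: [0.3, -1.2, -1.4]
opening: 0.0177
gripper_force: 35.0
```

Call:
carry_out:
  targets:
    - {"hand": 5, "x": 0, "y": 0, "z": 0.001, "ax": 0, "ay": 0, "az": 0}
    - {"hand": 5, "x": 0, "y": 0, "z": 0.002, "ax": 0, "ay": 0, "az": 0}
    - {"hand": 5, "x": 0, "y": 0, "z": 0.002, "ax": 0, "ay": 0, "az": 0}

```text
t: 13.6
tool_pos: [0.6158, -0.181, 0.2743]
orientation: [-0.174, -3.135, -0.0]
force: [-0.3, 0.5, -1.7]
opening: 0.018
gripper_force: 35.0
```

Call:
carry_out:
  targets:
    - {"hand": 5, "x": 0, "y": 0, "z": 0.001, "ax": 0, "ay": 0, "az": 0}
    - {"hand": 5, "x": 0, "y": 0, "z": 0.001, "ax": 0, "ay": 0, "az": 0}
    - {"hand": 5, "x": 0, "y": 0, "z": 0.001, "ax": 0, "ay": 0, "az": 0}

```text
t: 13.98
tool_pos: [0.6159, -0.181, 0.2742]
orientation: [-0.174, -3.136, 0.0]
force: [-2.0, 1.0, 5.0]
opening: 0.0177
gripper_force: 35.0
```

Call:
carry_out:
  targets:
    - {"hand": 5, "x": 0, "y": 0.001, "z": 0.001, "ax": 0, "ay": 0, "az": 0}
    - {"hand": 5, "x": 0, "y": 0.001, "z": 0.001, "ax": 0, "ay": 0, "az": 0}
    - {"hand": 5, "x": 0, "y": 0.001, "z": 0.001, "ax": 0, "ay": 0, "az": 0}

```text
t: 14.35
tool_pos: [0.616, -0.1806, 0.2742]
orientation: [-0.174, -3.136, 0.002]
force: [-5.7, -0.5, 11.0]
opening: 0.0177
gripper_force: 35.0
```

It touches the base (11 N up). I'm easing back, releasing and lifting off.

Call:
carry_out:
  targets:
    - {"hand": 5, "x": 0, "y": 0, "z": -0.0015, "ax": 0, "ay": 0, "az": 0}
    - {"hand": 5, "x": 0, "y": 0, "z": -0.0015, "ax": 0, "ay": 0, "az": 0}
    - {"hand": 40, "x": 0, "y": 0, "z": -0.0015, "ax": 0, "ay": 0, "az": 0}
    - {"hand": 40, "x": 0, "y": 0, "z": -0.0015, "ax": 0, "ay": 0, "az": 0}
    - {"hand": 40, "x": 0, "y": 0, "z": -0.0015, "ax": 0, "ay": 0, "az": 0}
    - {"hand": 40, "x": 0, "y": 0, "z": -0.0015, "ax": 0, "ay": 0, "az": 0}

```text
t: 15.1
tool_pos: [0.6159, -0.18, 0.2739]
orientation: [-0.174, -3.135, -0.0]
force: [-0.9, -1.0, -1.0]
opening: 0.0367
gripper_force: 0.0
```

Call:
carry_out:
  targets:
    - {"hand": 40, "x": 0, "y": 0, "z": -0.02, "ax": 0, "ay": 0, "az": 0}
    - {"hand": 40, "x": 0, "y": 0, "z": -0.05, "ax": 0, "ay": 0, "az": 0}
    - {"hand": 40, "x": 0, "y": 0, "z": -0.09, "ax": 0, "ay": 0, "az": 0}
    - {"hand": 40, "x": 0, "y": 0, "z": -0.12, "ax": 0, "ay": 0, "az": 0}
    - {"hand": 40, "x": 0, "y": 0, "z": -0.12, "ax": 0, "ay": 0, "az": 0}

```text
t: 15.72
tool_pos: [0.6169, -0.1803, 0.3995]
orientation: [0.173, 3.13, -0.004]
force: [-0.2, 0.0, -1.0]
opening: 0.0376
gripper_force: 0.0
```

```bash
python3 - <<'E'
from h import *
s=read_state(); print(s['opening'],s['tool_pos'],s['q'])
im,d,p=grab('wrist','w8'); e=cloud(d,p)-jo; x,y,z=e@jx,e@jy,e[...,2]
def r(m,n):
    k,l,st,_=cv2.connectedComponentsWithStats(m.astype(np.uint8)); m=l==1+np.argmax(st[1:,4])
    P=np.stack([x,y],-1)[m].astype(np.float32); print(n,len(P),cv2.minAreaRect(P),'z',np.median(z[m]))
r((z>.118)&(z<.138)&(abs(x)<.05)&(y>.0)&(y<.08),'panel top')
r((z>.06)&(z<.078)&(abs(x-.0)<.06)&(y>.055)&(y<.09),'fence')
r((z>.06)&(z<.078)&(abs(x)<.06)&(y<-.04)&(y>-.12),'knob')
r((z>.04)&(z<.055)&(abs(x)<.06)&(y<.04)&(y>-.03),'stop')
# relative move to above the knob (nominal y -73)
rel(jo-.073*jy+Z*.14,(0,0,-1),jx,0,s); rel(jo-.073*jy+Z*.14,(0,0,-1),jy,0,s)
E
```

```text
0.0376356026132736 [ 0.61690367 -0.18031409  0.39953188] [-3.64039439e-01  2.43912186e-01  1.36999050e+00 -2.49771765e-04
  1.52085748e+00 -1.82419252e+00]
panel top 1396 ((0.0014389827847480774, 0.0510830320417881), (0.01778152398765087, 0.05591009929776192), 89.81803131103516) z 0.1296967582315438
fence 1035 ((-0.0015242509543895721, 0.06575744599103928), (0.08037974685430527, 0.019061576575040817), 1.5836526155471802) z 0.0717469535930772
knob 296 ((-0.0015586810186505318, -0.07212340086698532), (0.016916370019316673, 0.016832182183861732), 48.365509033203125) z 0.07143921117967147
stop 701 ((-0.001806287094950676, -0.004876675084233284), (0.04975574463605881, 0.016232766211032867), 0.010739353485405445) z 0.048705480157158254
shift [ 0.0025 -0.1246  0.0928] turn [0.004 0.007 1.571] 90.0 TCP [ 0.601 -0.304  0.307]
shift [ 0.0025 -0.1246  0.0928] turn [-0.002  0.007  0.   ] 0.4 TCP [ 0.601 -0.304  0.307]
```

View pics/w8.png

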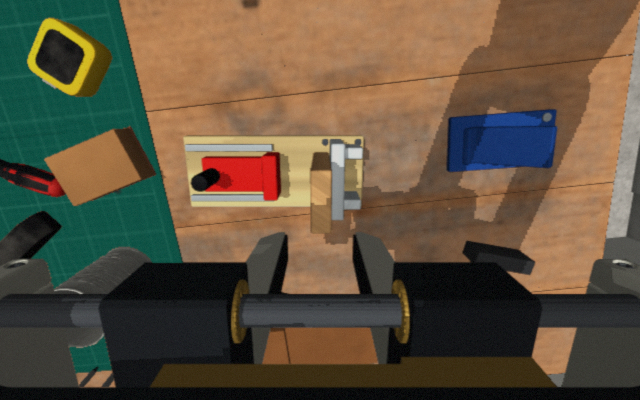

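The view shows the panel standing against the fence. It measures y=0.051, x=+1.4 mm and top at 0.13, with the knob at y=-0.072. I'm moving over the knob and closing across x, so the gripper body stays clear of the panel.

Call:
carry_out:
  targets:
    - {"hand": 45, "x": 0.002, "y": -0.04, "z": 0, "ax": 0, "ay": 0.004, "az": 0.17}
    - {"hand": 45, "x": 0.002, "y": -0.08, "z": 0, "ax": 0, "ay": 0.004, "az": 0.35}
    - {"hand": 45, "x": 0.002, "y": -0.123, "z": 0, "ax": 0, "ay": 0.004, "az": 0.53}
    - {"hand": 45, "x": 0.002, "y": -0.123, "z": 0, "ax": 0, "ay": 0.004, "az": 0.71}
    - {"hand": 45, "x": 0.002, "y": -0.123, "z": 0, "ax": 0, "ay": 0.004, "az": 0.89}
    - {"hand": 45, "x": 0.002, "y": -0.123, "z": 0.03, "ax": 0, "ay": 0.004, "az": 1.07}
    - {"hand": 45, "x": 0.002, "y": -0.123, "z": 0.06, "ax": 0, "ay": 0.004, "az": 1.25}
    - {"hand": 45, "x": 0.002, "y": -0.123, "z": 0.09, "ax": 0, "ay": 0.004, "az": 1.43}

```text
t: 16.77
tool_pos: [0.5998, -0.3017, 0.3014]
orientation: [-2.19, -2.243, 0.002]
force: [-0.1, -0.1, 0.3]
opening: 0.0419
gripper_force: 0.0
```

```bash
python3 - <<'E'
from h import *
s=read_state(); print(s['q'])
rel(jo-.0722*jy-.0012*jx+Z*.058,(0,0,-1),jx,0,s)
im,d,p=grab('wrist','w9'); e=cloud(d,p)-jo; x,y,z=e@jx,e@jy,e[...,2]
m=(z>.06)&(z<.078)&(abs(x)<.03)&(y<-.04)&(y>-.12)
P=np.stack([x,y],-1)[m].astype(np.float32); print(len(P),cv2.minAreaRect(P) if len(P) else '')
E
```

```text
[-5.42579860e-01  3.87944585e-01  1.37664593e+00  5.69414405e-04
  1.38418574e+00 -5.66783580e-01]
shift [-0.0018  0.0007  0.0764] turn [-0.006 -0.004  0.135] 7.7 TCP [ 0.6   -0.303  0.225]
531 ((-0.0017720265313982964, -0.07230430096387863), (0.017121218144893646, 0.01712336763739586), 38.088382720947266)
```

Call:
carry_out:
  targets:
    - {"hand": 45, "x": -0.002, "y": 0, "z": 0.01, "ax": -0.006, "ay": -0.004, "az": 0.135}
    - {"hand": 45, "x": -0.002, "y": 0, "z": 0.04, "ax": -0.006, "ay": -0.004, "az": 0.135}
    - {"hand": 45, "x": -0.002, "y": 0, "z": 0.065, "ax": -0.006, "ay": -0.004, "az": 0.135}
    - {"hand": 45, "x": -0.002, "y": 0, "z": 0.075, "ax": -0.006, "ay": -0.004, "az": 0.135}
    - {"hand": 45, "x": -0.002, "y": 0, "z": 0.075, "ax": -0.006, "ay": -0.004, "az": 0.135}
    - {"hand": 5, "x": -0.002, "y": 0, "z": 0.075, "ax": -0.006, "ay": -0.004, "az": 0.135}
    - {"hand": 5, "x": -0.002, "y": 0, "z": 0.075, "ax": -0.006, "ay": -0.004, "az": 0.135}
    - {"hand": 5, "x": -0.002, "y": 0, "z": 0.075, "ax": -0.006, "ay": -0.004, "az": 0.135}
  newtons: 20

```text
t: 17.82
tool_pos: [0.6001, -0.304, 0.2299]
orientation: [2.333, 2.1, 0.0]
force: [-1.3, 0.6, 10.2]
opening: 0.0175
gripper_force: 20.0
```

Call:
carry_out:
  targets:
    - {"hand": 5, "x": 0, "y": 0, "z": 0, "ax": 0, "ay": 0, "az": 0}
    - {"hand": 5, "x": 0, "y": 0, "z": 0, "ax": 0, "ay": 0, "az": 0}

```text
t: 18.08
tool_pos: [0.6001, -0.304, 0.23]
orientation: [2.333, 2.1, 0.0]
force: [-3.5, 1.2, 6.3]
opening: 0.0177
gripper_force: 20.0
```

```bash
python3 - <<'E'
from h import *
s=read_state(); R0=R.from_rotvec(s['orientation']); print(s['opening'],s['force'],'jy in tool',R0.inv().apply(jy),'knob y',(s['tool_pos']-jo)@jy)
E
```

```text
0.017699256469853198 [-3.46555228  1.17433511  6.25945176] jy in tool [ 1.0000154   0.00601056 -0.00162681] knob y -0.07301680360222808
```

Call:
carry_out:
  targets:
    - {"hand": 5, "x": 0.005, "y": 0, "z": -0.003, "ax": 0, "ay": 0, "az": 0}
    - {"hand": 5, "x": 0.012, "y": 0, "z": -0.003, "ax": 0, "ay": 0, "az": 0}
    - {"hand": 5, "x": 0.018, "y": 0, "z": -0.003, "ax": 0, "ay": 0, "az": 0}
    - {"hand": 5, "x": 0.024, "y": 0, "z": -0.003, "ax": 0, "ay": 0, "az": 0}
    - {"hand": 5, "x": 0.029, "y": 0, "z": -0.003, "ax": 0, "ay": 0, "az": 0}
    - {"hand": 5, "x": 0.032, "y": 0, "z": -0.003, "ax": 0, "ay": 0, "az": 0}
    - {"hand": 5, "x": 0.034, "y": 0, "z": -0.003, "ax": 0, "ay": 0, "az": 0}
    - {"hand": 5, "x": 0.035, "y": 0, "z": -0.003, "ax": 0, "ay": 0, "az": 0}

```text
t: 19.08
tool_pos: [0.6039, -0.2685, 0.2303]
orientation: [2.333, 2.101, 0.001]
force: [5.2, -3.1, -11.8]
opening: 0.0173
gripper_force: 20.0
```

```bash
cat > chk.py <<'E'
from h import *
s=read_state(); R0=R.from_rotvec(s['orientation']); print(s['t'],s['opening'],s['force'],'knob y',(s['tool_pos']-jo)@jy)
im,d,p=grab('wrist','wc'); e=cloud(d,p)-jo; x,y,z=e@jx,e@jy,e[...,2]
def r(m,n):
    k,l,st,_=cv2.connectedComponentsWithStats(m.astype(np.uint8))
    if k<2: return print(n,'none')
    m=l==1+np.argmax(st[1:,4])
    P=np.stack([x,y],-1)[m].astype(np.float32); print(n,len(P),cv2.minAreaRect(P),'z',np.median(z[m]))
r((z>.118)&(z<.138)&(abs(x)<.05)&(y>.0)&(y<.08),'panel top')
r((z>.04)&(z<.055)&(abs(x)<.06)&(y<.06)&(y>-.03),'stop')
r((z>.06)&(z<.078)&(abs(x)<.03)&(y<-.0)&(y>-.12),'knob')
E
python3 chk.py
```

```text
19.075 0.017282894150923087 [  5.19454612  -3.10518542 -11.83205268] knob y -0.037260016071646654
panel top 18552 ((0.001527363434433937, 0.05133672058582306), (0.05671697482466698, 0.018815509974956512), 0.014649869874119759) z 0.12968967562647551
stop 3102 ((-0.0018017906695604324, 0.031206492334604263), (0.01602555625140667, 0.05006839334964752), 89.90445709228516) z 0.04871558684957547
knob 2145 ((-0.00181686133146286, -0.03661755844950676), (0.04830799251794815, 0.01847682148218155), 1.9322729110717773) z 0.07128743007646404
```

Call:
carry_out:
  targets:
    - {"hand": 5, "x": 0.001, "y": 0, "z": 0.0012, "ax": 0, "ay": 0, "az": 0}
    - {"hand": 5, "x": 0.002, "y": 0, "z": 0.0012, "ax": 0, "ay": 0, "az": 0}
    - {"hand": 5, "x": 0.0025, "y": 0, "z": 0.0012, "ax": 0, "ay": 0, "az": 0}
    - {"hand": 5, "x": 0.003, "y": 0, "z": 0.0012, "ax": 0, "ay": 0, "az": 0}
    - {"hand": 5, "x": 0.003, "y": 0, "z": 0.0012, "ax": 0, "ay": 0, "az": 0}

```text
t: 19.75
tool_pos: [0.6042, -0.2658, 0.2303]
orientation: [2.333, 2.101, 0.001]
force: [4.5, -2.3, -9.5]
opening: 0.0174
gripper_force: 20.0
```

Call:
carry_out:
  targets:
    - {"hand": 5, "x": 0.0005, "y": 0, "z": 0, "ax": 0, "ay": 0, "az": 0}
    - {"hand": 5, "x": 0.001, "y": 0, "z": 0, "ax": 0, "ay": 0, "az": 0}
    - {"hand": 5, "x": 0.001, "y": 0, "z": 0, "ax": 0, "ay": 0, "az": 0}

```text
t: 20.12
tool_pos: [0.6042, -0.265, 0.2303]
orientation: [2.333, 2.1, 0.001]
force: [4.9, -3.2, -9.9]
opening: 0.0176
gripper_force: 20.0
```

```bash
python3 chk.py
```

```text
20.125 0.017565570387771064 [ 4.94314601 -3.1522033  -9.93580038] knob y -0.033782800639131146
panel top 17776 ((0.0015585683286190033, 0.05178997665643692), (0.05648132041096687, 0.0186285600066185), 0.06289325654506683) z 0.12971078216558846
stop 3141 ((0.00021712109446525574, 0.03447945415973663), (0.05410023778676987, 0.016089148819446564), 0.3771824240684509) z 0.048682476253361834
knob 2160 ((-0.0016656983643770218, -0.03297731280326843), (0.047917671501636505, 0.018349839374423027), 1.3574284315109253) z 0.07132395986396331
```

Call:
carry_out:
  targets:
    - {"hand": 5, "x": 0.0005, "y": 0, "z": 0, "ax": 0, "ay": 0, "az": 0}
    - {"hand": 5, "x": 0.001, "y": 0, "z": 0, "ax": 0, "ay": 0, "az": 0}
    - {"hand": 5, "x": 0.001, "y": 0, "z": 0, "ax": 0, "ay": 0, "az": 0}

```text
t: 20.55
tool_pos: [0.6043, -0.2644, 0.2303]
orientation: [2.333, 2.1, 0.0]
force: [4.6, -5.5, -11.3]
opening: 0.0177
gripper_force: 20.0
```

Call:
carry_out:
  targets:
    - {"hand": 5, "x": 0.0005, "y": 0, "z": 0, "ax": 0, "ay": 0, "az": 0}
    - {"hand": 5, "x": 0.001, "y": 0, "z": 0, "ax": 0, "ay": 0, "az": 0}
    - {"hand": 5, "x": 0.001, "y": 0, "z": 0, "ax": 0, "ay": 0, "az": 0}

```text
t: 20.92
tool_pos: [0.6043, -0.2641, 0.2303]
orientation: [2.332, 2.099, -0.001]
force: [4.3, -8.6, -11.7]
opening: 0.0175
gripper_force: 20.0
```

```bash
python3 chk.py
```

```text
20.925 0.01750827065165697 [  4.33526826  -8.59518683 -11.73633264] knob y -0.032900989415498065
panel top 17736 ((0.0014313291758298874, 0.052107956260442734), (0.05651279538869858, 0.018509572371840477), 0.08535262197256088) z 0.1297211304748249
stop 3153 ((-0.0017720535397529602, 0.03497976064682007), (0.050127167254686356, 0.016045760363340378), 0.2220303863286972) z 0.04871641634250923
knob 2153 ((-0.0016630645841360092, -0.03276842087507248), (0.0482449047267437, 0.01809791475534439), 0.5207478404045105) z 0.07130261975405555
```

The push force has risen to 8.6 N, and the stop face and panel face coincide at y≈0.043. I'm easing off, releasing and withdrawing.

Call:
carry_out:
  targets:
    - {"hand": 5, "x": -0.0008, "y": 0, "z": 0.001, "ax": 0, "ay": 0, "az": 0}
    - {"hand": 45, "x": -0.0008, "y": 0, "z": 0.001, "ax": 0, "ay": 0, "az": 0}
    - {"hand": 45, "x": -0.0008, "y": 0, "z": 0.001, "ax": 0, "ay": 0, "az": 0}
    - {"hand": 45, "x": -0.0008, "y": 0, "z": 0.001, "ax": 0, "ay": 0, "az": 0}
    - {"hand": 45, "x": -0.0008, "y": 0, "z": -0.02, "ax": 0, "ay": 0, "az": 0}
    - {"hand": 45, "x": -0.0008, "y": 0, "z": -0.06, "ax": 0, "ay": 0, "az": 0}
    - {"hand": 45, "x": -0.0008, "y": 0, "z": -0.11, "ax": 0, "ay": 0, "az": 0}
    - {"hand": 45, "x": -0.0008, "y": 0, "z": -0.15, "ax": 0, "ay": 0, "az": 0}

```text
t: 21.98
tool_pos: [0.6042, -0.2636, 0.3852]
orientation: [2.331, 2.098, 0.003]
force: [-0.5, -0.6, -0.2]
opening: 0.0418
gripper_force: 0.0
```

Call:
carry_out:
  targets:
    - {"hand": 45, "x": 0, "y": 0, "z": 0, "ax": 0, "ay": 0, "az": 0}
    - {"hand": 45, "x": 0, "y": 0, "z": 0, "ax": 0, "ay": 0, "az": 0}

```text
t: 22.22
tool_pos: [0.604, -0.2636, 0.3815]
orientation: [2.332, 2.1, 0.002]
force: [-0.2, 0.4, -0.5]
opening: 0.0421
gripper_force: 0.0
```

```bash
python3 chk.py; python3 - <<'E'
from h import *
d,p=load('wc'); e=cloud(d,p)-jo; x,y,z=e@jx,e@jy,e[...,2]
m=(z>.06)&(z<.078)&(abs(x)<.06)&(y>.062)&(y<.09); P=np.stack([x,y],-1)[m]; print('fence y',np.percentile(P[:,1],[1,50,99]))
E
```

```text
22.225 0.04213582798342153 [-0.21656828  0.37704102 -0.47147228] knob y -0.0323473894940281
panel top 2068 ((0.0014614909887313843, 0.05184747278690338), (0.01799348182976246, 0.05573401600122452), 89.38473510742188) z 0.12971908050813025
stop 845 ((-0.0015224460512399673, 0.03495968133211136), (0.015591002069413662, 0.049205634742975235), 88.61724853515625) z 0.04871009046224284
knob 288 ((-0.0019337348639965057, -0.03247727453708649), (0.01680564694106579, 0.01699564978480339), 48.2305793762207) z 0.07149773112503569
fence y [0.06287723 0.06979178 0.07489939]
```

The panel is held between stop and fence and the arm is clear of everything, so I'm handing in.

```bash
python3 -c "
from plant import robot
print(robot.close_job())"
```

```text
the job is handed in; nothing more can be done
None
```

I handed the job in at about 22 s: the panel was propped on the cradle, then stood upright against the fence with the stop pushed up to it and the gripper clear, but the hand-in gave no verdict.

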